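# Seat the green paint pot on the mixer and keep it pressed

## Task

Take the green paint pot out of the wooden caddy by the bar on its lid and set it upright on the paint mixer: turn it until the cross-shaped splines under it mesh with the cross slot in the orange drive, slide it home, and press it down until the black sprung ring is all the way down. Finish while still gripping the pot and holding it pressed down, as the mixer only runs while it is pressed. Leave the other pots and the things on the table where they are.

Things in the scene. Friction and masses are not known exactly. Their poses are not given: they have to be found in the camera images.
- green_pot: green closed mixing pot, 0.16 to 0.29 kg, round, 62 mm diameter; white lid 66 mm diameter, its top 58 mm above the origin. Origin: centre of the flat underside of the round body, z up. Stands upright in any one of the caddy's three holes, underside on the caddy's top, stem hanging in the hole, yaw within 0.6 rad of the caddy's
- green_pot_grip (a point): middle of the green grip bar on the pot's lid, 80 mm above the pot's origin, axes as the pot's. Bar: 50 mm long (pot's x), 18 mm wide (y), 36 mm tall, from the lid at 58 mm to 94 mm above the origin
- green_pot_stem (a point): centre of the lower end of the steel stem under the pot, 20 mm below the pot's origin; axes as the pot's. The stem is 20 mm long with a plus-shaped section: two crossing splines along the pot's x and y, each 26 mm across and 7 mm thick, lower edges rounded
- drive_mouth (a point): centre of the upper face of the orange drive on the mixer, 78.5 mm above the table, z up. Drive: 38 mm across, with a plus-shaped slot, arms along this frame's x and y, each 28 mm long, 9 mm wide, 22 mm deep. The frame turns with the drive; it starts at any angle and turns only under more than about 0.12 N m. The pot fits at four yaws a quarter turn apart
- ring_top (a point): centre of the upper face of the mixer's black press ring, inner diameter 50, outer 72 mm, around the drive and on the same axis; at rest 90 mm above the table (11.5 mm above the drive's face), so the stem has to mesh before the pot's underside reaches the ring
- press_ring (a joint): how far the black sprung ring is pressed down, m: 0 at rest, 0.010 fully down against its stop. Starts to move at about 5 N and needs about 10 N to be fully down; it springs back when released
- mixer: white paint mixer, fixed to the table: housing 170 x 150 mm, 56 mm high, the drive and the press ring on top in its middle. Origin: centre of its underside; its yaw is not that of the drive
- caddy: fixed wooden caddy, 95 mm (x) by 310 mm (y), 30 mm high, with three 40 mm through holes 100 mm apart along y. Origin: centre of its underside
- blue_pot: twin of green_pot in blue; a bystander, stands in the caddy in the same way. Origin at the centre of the flat underside of its body.
- red_pot: twin of green_pot in red; a bystander, stands in the caddy in the same way. Origin at the centre of the flat underside of its body.
- rinse_cup: empty clear rinse cup, 72 mm diameter, 85 mm high, bystander; origin under its centre
- glue_bottle: white glue bottle with orange cap, 52 mm diameter, 140 mm high, bystander; origin under its centre
- eraser: white eraser 50 x 24 x 14 mm, bystander; origin under its centre
- brush: paint brush 190 mm long lying flat, bystander
- scissors: scissors with blue handles, 180 mm long, lying flat, bystander
Not all that is in view belongs to the job. There is more than one size of the mixer; the job needs the larger.

How it is judged (in metres and radians):
On the way, in this order (a step that is already met when the one before it is completed fails the run):
1. the green pot is lifted clear of the caddy (its underside more than 80 mm above the table, touching no caddy) (height (world z) of green_pot above 0.08 m and contact force between green_pot and caddy below 0.1 N and contact force between the fingers and green_pot above 0.5 N), for 0.2 s.
2. its splines have meshed with the drive: stem upright, centred and more than 6 mm in the slot (z of green_pot_stem in the frame of drive_mouth below -0.006 m and horizontal distance between green_pot_stem and drive_mouth below 0.004 m and angle between green_pot's own z axis and vertical below 0.08 rad and (angle between the x axis of green_pot and the x axis of drive_mouth, either way round below 0.15 rad or angle between the x axis of green_pot and the x axis of drive_mouth, either way round above 1.42 rad)), for 0.1 s.
At the end, for the whole second after the job is handed in: Green pot upright (0.08 rad), stem within 4 mm of the drive axis, meshed, at least 15 mm deep; still gripped by the bar (grasp point within 28 mm of its middle) and pressed so that the ring stays at least 8.5 mm down with more than 5 N on it; blue and red pots within 20 mm of their starts (value of joint press_ring above 0.0085 m and z of green_pot_stem in the frame of drive_mouth below -0.015 m and horizontal distance between green_pot_stem and drive_mouth below 0.004 m and angle between green_pot's own z axis and vertical below 0.08 rad and (angle between the x axis of green_pot and the x axis of drive_mouth, either way round below 0.15 rad or angle between the x axis of green_pot and the x axis of drive_mouth, either way round above 1.42 rad) and contact force between green_pot and press_ring above 5 N and contact force between the fingers and green_pot above 1.5 N and distance between the grasp point and green_pot_grip below 0.028 m and distance of each of blue_pot, red_pot from where it was at the start of the episode below 0.02 m); the arm keeps its last pose, push and grip.
It fails at once if another pot is moved by more than 30 mm or tipped (distance of any of blue_pot, red_pot from where it was at the start of the episode above 0.03 m or angle between any of blue_pot, red_pot's own z axis and vertical above 0.3 rad).
It fails at once if something else on the table is moved by more than 40 mm (distance of any of rinse_cup, glue_bottle, eraser, brush, scissors from where it was at the start of the episode above 0.04 m).
It also fails if it takes over 45 s, if anything falls off the work surface, if the arm or the gripper's body presses on something with over 40 N, if the wrist force passes 120 N, or if a joint passes its speed limit or range.

## Robot

A 6-joint arm with a two-finger parallel gripper is mounted at the origin on the work surface. World frame = base frame: x ahead of the robot, y to its left, z up, the work surface at z = 0. Lengths are in mm, angles in rad, forces in N, time in s.
With the tool pointing down it reaches from about 300 to 775 mm from the base axis. Payload 14.6 kg.
Tool frame: the origin (TCP) lies at the very end of the fingers, on their centre line; the grasp point (between the pads) lies 19 mm behind it (ctrl.grasp_offset is the z of the grasp point in the tool frame, in mm); z points along the fingers, y is the direction in which the jaws open and shut (so a half turn about z gives the same grasp; the last joint's range is limited). The gripper opens to 85 mm and grips with 20 to 120 N. Pads are 22 mm wide; open, the fingers measure 114 mm over their backs; the gripper's body (76 mm by 85 mm) begins 54 mm behind the grasp point. The pads swing forward as they close: fully open they stand 13 mm farther back than shut.
Start: joints at [1.127, 0.3, 1.521, -0, 1.321, -0.067], TCP at [202.367, 511.407, 208.981] pointing down, gripper open.
Joint ranges: [-3.03, 3.03], [-0.79, 2.21], [0.23, 2.52], [-1.04, 4.18], [0, 3.07], [-2.55, 2.55]. Speed limits (rad/s): [2.22, 2.22, 2.57, 3.14, 3.14, 3.14].

## Interface

Orientations are given as [roll, pitch, yaw] about the fixed x, y, z axes, in that order (R = Rz(yaw) Ry(pitch) Rx(roll)).
In Python, from cell import ctrl gives the robot as it stands. The module is installed in compiled form; this text tells all that it offers.
- The arm moves only by the shell command python3 -m jog 'ROWS'. ROWS is JSON, a list of rows, each an object with "dp": the shift along the tool's x, y, z in mm, a list of three; "spin": the turn about the tool's z in rad; "jaw": the opening, from 0 (shut) to 1 (fully open). In form: [{"dp": [x, y, z], "spin": spin, "jaw": jaw}, ...]. A call has 1 to 20 rows; each row shifts and turns the commanded pose from where the row before left it, along the tool's axes as they then stand; what a row does not reach is not made up. A row lasts 1/12 s, in which the tool goes at most 41.7 mm and 7.16 degrees, less where a joint would pass 70% of its speed; a pose out of reach is approached as far as the arm can. A call with a gripper value outside its range is refused whole. The fingers move at their own pace and stop on an object; the grip force is fixed at half the most. Time passes only in rows, so rows that do not move let the fingers close. It gives the time, the measured TCP pose, the force and the opening at its end, in the units of the state.
- ctrl.observe(): the state, without advancing time (a new reading comes with each control period).
- ctrl.camera(name): name is "scene" or "top" or "wrist"; returns a dict with "image" (384x512x3 uint8, red, green, blue), "fx", "fy", "cx", "cy" (pixels), "T" (4x4, takes a point from camera to world coordinates). Camera axes: x right, y up, looking along -z (the intrinsics and any distortion apply to the point x, -y, -z); pixel columns grow to the right and rows downward; lengths in mm; the calibration is good to about 2 mm. A picture is of the moment at which its call begins. There is no depth.
- ctrl.sign_off(): hands the job in, once; it reports no verdict.
Trained networks look in a picture, given as the dict that the camera call returned (one of the last four; its "shot" number tells which), for a name from the list of things; names that differ only in an ending like _2 or _b are one class to them, and where a whole thing is asked for, a point or a joint stands for the part that bears it (a point fixed in the world has none). Each returns a list of dicts, best first, with "conf" (0 to 1); they miss things now and then, are a little off and sometimes report something else, mostly with a low value. They report only what shows in the picture. A call takes as long as a camera call. They do not tell look-alikes from the thing itself.
- ctrl.search_frame(picture, name): "xyz" ([x, y, z] in mm, in world coordinates, good to about 4 mm: the middle of the surface that is visible of it).
- ctrl.silhouettes(picture, name): "mask" (384x512 bool, what is visible of it).
The state is a dict: "clock": time; "joint_positions": joint angles; "dq": joint speeds; "joint_efforts": joint torques, N m; "ee_pos": TCP position; "tool_rot": TCP orientation; "force": force on the tool from outside, world axes, zero at the start; "wrist_torque": the same for the moment, N m; "gripper_width": opening from 0.0 (shut) to 1.0 (fully open).
Only numpy, scipy, OpenCV 4.12 (cv2) and the standard library are available. Lean on these libraries where they do the work, as an engineer would, in place of code of your own. Each camera call takes 0.05 s, during which the arm holds its last target.

## Working session

There is one attempt and no reset: what is moved stays moved. The work goes in short steps, Python scripts to look and compute and a shell command to move; the robot and the scene stay as the last step left them, time stands still between calls to the robot, and variables do not carry over. Pictures are saved under pics/ and viewed, and the job is handed in when it is done.

```bash
mkdir -p pics; cat > h.py <<'E'
import numpy as np, cv2
from cell import ctrl
def save(p,n): cv2.imwrite('pics/'+n+'.png', p['image'][:,:,::-1])
def ray_z(p,u,v,z):
    T=np.array(p['T']); d=np.array([(u-p['cx'])/p['fx'],-(v-p['cy'])/p['fy'],-1.0])
    D=T[:3,:3]@d; o=T[:3,3]; return o+D*(z-o[2])/D[2]
def proj(p,X):
    T=np.array(p['T']); c=T[:3,:3].T@(np.array(X,float)-T[:3,3]); return p['cx']+p['fx']*c[0]/-c[2], p['cy']+p['fy']*(-c[1])/-c[2]
E
python3 - <<'E'
from h import *
for n in ['scene','top','wrist']:
    p=ctrl.camera(n); save(p,n+'0'); print(n,[k for k in p],p['fx'],p['cx'],p['cy'],np.round(p['T'],3).tolist())
    for o in ['green_pot','drive_mouth','mixer','press_ring','ring_top','caddy','blue_pot','red_pot','green_pot_grip']:
        try: print(o,[(np.round(d['xyz']).tolist(),round(d['conf'],2)) for d in ctrl.search_frame(p,o)])
        except Exception as e: print(o,e)
print(ctrl.observe(),ctrl.grasp_offset)
E
```

```text
scene ['image', 'fx', 'fy', 'cx', 'cy', 'T', 'shot'] 461.30112776902564 258.20820621322883 188.02409518837092 [[0.571, -0.674, 0.468, 1210.245], [0.821, 0.462, -0.336, -535.722], [0.01, 0.576, 0.817, 1280.936], [0.0, 0.0, 0.0, 1.0]]
green_pot [([566.0, 302.0, 89.0], 0.55)]
drive_mouth [([553.0, -238.0, 79.0], 0.68), ([402.0, -54.0, 55.0], 0.44), ([592.0, 106.0, 87.0], 0.35)]
mixer [([418.0, -64.0, 42.0], 0.98), ([578.0, -252.0, 50.0], 0.9)]
press_ring [([561.0, -243.0, 92.0], 0.79), ([409.0, -57.0, 61.0], 0.55)]
ring_top [([562.0, -242.0, 89.0], 0.67)]
caddy [([594.0, 184.0, 30.0], 0.8), ([576.0, -252.0, 51.0], 0.35)]
blue_pot [([593.0, 105.0, 88.0], 0.9)]
red_pot [([579.0, 206.0, 86.0], 0.84)]
green_pot_grip [([561.0, 302.0, 85.0], 0.67)]
top ['image', 'fx', 'fy', 'cx', 'cy', 'T', 'shot'] 390.7210927235907 256.16396697449755 194.20999701286084 [[0.017, 0.997, -0.081, 437.832], [-1.0, 0.019, 0.018, -43.291], [0.019, 0.081, 0.997, 1301.595], [0.0, 0.0, 0.0, 1.0]]
green_pot [([546.0, 307.0, 89.0], 0.57)]
drive_mouth [([549.0, 307.0, 86.0], 0.7), ([553.0, -243.0, 79.0], 0.66), ([571.0, 
[... 763 characters left out ...]
[]
{'clock': 1.5, 'joint_positions': array([ 1.12737093e+00,  2.99923295e-01,  1.52097719e+00, -3.01781639e-06,
        1.32069756e+00, -6.65703808e-02]), 'dq': array([ 0.00026891, -0.00136095, -0.00021293,  0.00057711, -0.00027126,
        0.00063276]), 'joint_efforts': array([-2.82936912e-05, -5.43350315e+01, -3.61982989e+01, -7.34594823e-05,
        5.65869377e-04,  1.69555608e-05]), 'ee_pos': array([202.38723248, 511.40929036, 208.97745443]), 'tool_rot': array([-3.14158707e+00,  2.55824805e-06,  2.76473838e+00]), 'force': array([ 0.30966798, -0.67979352, -0.22217789]), 'wrist_torque': array([-0.00096457, -0.04081627,  0.01936678]), 'gripper_width': 0.9967038567972629} -18.700000000000003
```

View pics/scene0.png

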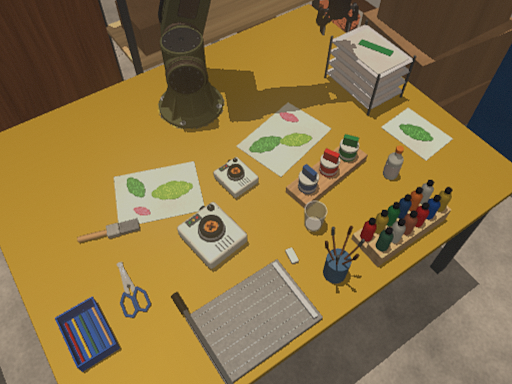

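View pics/top0.png

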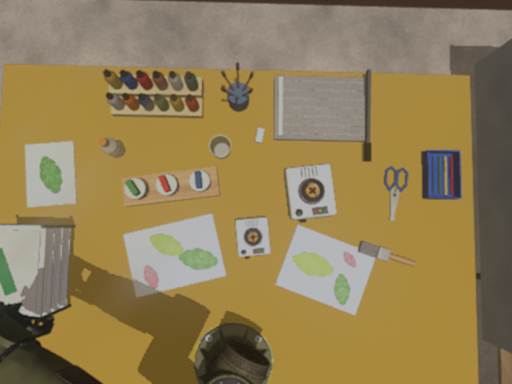

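View pics/wrist0.png

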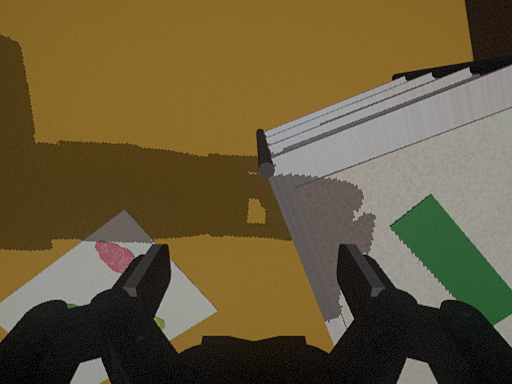

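```bash
cat >> h.py <<'E'
def delta(target, yaw=None):
    s=ctrl.observe(); t=s['tool_rot'][2]; d=np.array(target)-s['ee_pos']
    x=np.array([np.cos(t),np.sin(t),0]);y=np.array([np.sin(t),-np.cos(t),0])
    print('clock',s['clock'],'pos',np.round(s['ee_pos'],1),'rot',np.round(s['tool_rot'],4),'F',np.round(s['force'],1),'q6',s['joint_positions'][5].round(2))
    out=[round(float(d@x),1),round(float(d@y),1),round(float(-d[2]),1)]
    sp=None
    if yaw is not None:
        sp=-((yaw-t+np.pi/2)%np.pi-np.pi/2)
    print('dp(before spin)',out,'spin',sp)
E
python3 - <<'E'
from h import *
p=ctrl.camera('top'); im=p['image'][:,:,::-1]
a=cv2.resize(im[165:210,115:225],None,fx=7,fy=7,interpolation=cv2.INTER_CUBIC)
cv2.imwrite('pics/crop1.png',a)
b=cv2.resize(im[160:225,280:345],None,fx=8,fy=8,interpolation=cv2.INTER_CUBIC)
cv2.imwrite('pics/crop2.png',b)
delta([549,307,215])
E
```

```text
clock 1.55 pos [202.4 511.4 209. ] rot [-3.1415  0.      2.7648] F [ 0.7 -0.5  0.1] q6 -0.07
dp(before spin) [-397.5, -62.5, -6.0] spin None
```

View pics/crop1.png

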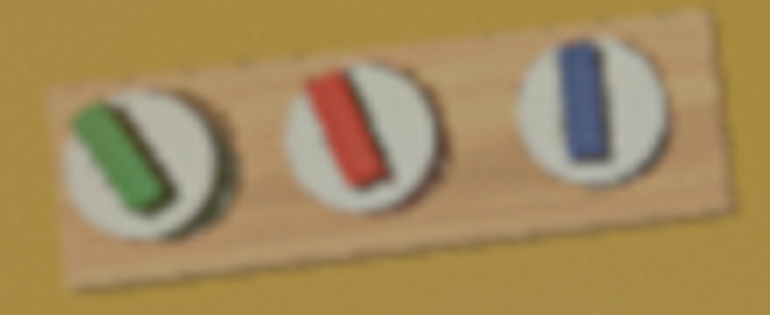

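View pics/crop2.png

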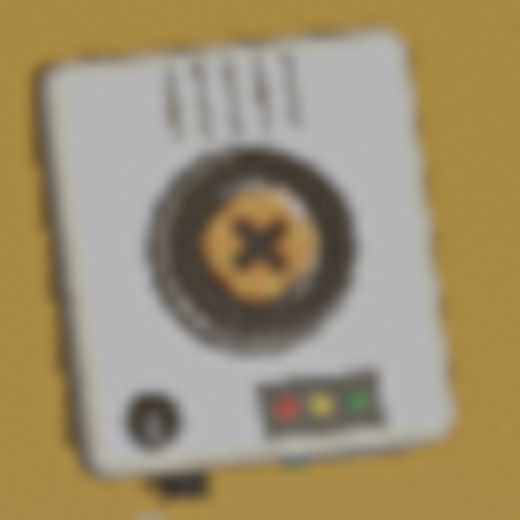

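```bash
python3 -m jog '[{"dp":[-40,-6.2,-1],"spin":0,"jaw":1},{"dp":[-40,-6.2,-1],"spin":0,"jaw":1},{"dp":[-40,-6.2,-1],"spin":0,"jaw":1},{"dp":[-40,-6.2,-1],"spin":0,"jaw":1},{"dp":[-40,-6.2,-1],"spin":0,"jaw":1},{"dp":[-40,-6.2,-1],"spin":0,"jaw":1},{"dp":[-40,-6.2,0],"spin":0,"jaw":1},{"dp":[-40,-6.2,0],"spin":0,"jaw":1},{"dp":[-40,-6.2,0],"spin":0,"jaw":1},{"dp":[-37,-6.2,0],"spin":0,"jaw":1}]'
python3 -m jog '[{"dp":[0,0,0],"spin":0.122,"jaw":1},{"dp":[0,0,0],"spin":0.122,"jaw":1},{"dp":[0,0,0],"spin":0.122,"jaw":1},{"dp":[0,0,0],"spin":0.122,"jaw":1},{"dp":[0,0,0],"spin":0.122,"jaw":1},{"dp":[0,0,0],"spin":0.122,"jaw":1},{"dp":[0,0,0],"spin":0.122,"jaw":1},{"dp":[0,0,0],"spin":0.122,"jaw":1},{"dp":[0,0,0],"spin":0.122,"jaw":1},{"dp":[0,0,0],"spin":0.122,"jaw":1},{"dp":[0,0,0],"spin":0.122,"jaw":1},{"dp":[0,0,0],"spin":0.122,"jaw":1},{"dp":[0,0,0],"spin":0.122,"jaw":1},{"dp":[0,0,0],"spin":0.122,"jaw":1},{"dp":[0,0,0],"spin":0.122,"jaw":1},{"dp":[0,0,0],"spin":0.122,"jaw":1},{"dp":[0,0,0],"spin":0.122,"jaw":1},{"dp":[0,0,0],"spin":0.122,"jaw":1},{"dp":[0,0,0],"spin":0,"jaw":1}]'
python3 - <<'E'
from h import *
p=ctrl.camera('wrist'); save(p,'w1'); delta([549,307,215],0.55)
for o in ['green_pot','green_pot_grip']:
    print(o,[(np.round(d['xyz']).tolist(),round(d['conf'],2)) for d in ctrl.search_frame(p,o)])
hsv=cv2.cvtColor(p['image'],cv2.COLOR_RGB2HSV)
m=((hsv[...,0]>45)&(hsv[...,0]<85)&(hsv[...,1]>100)).astype(np.uint8)
n,l,st,c=cv2.connectedComponentsWithStats(m)
for i in range(1,n):
    if st[i,4]>200: print(st[i],c[i])
E
```

```text
clock: 2.38
ee_pos: [550.5, 306.1, 214.9]
tool_rot: [3.142, 0.0, 2.764]
force: [0.3, 0.5, -0.0]
gripper_width: 0.995
clock: 3.97
ee_pos: [548.7, 307.6, 214.9]
tool_rot: [3.142, 0.0, 0.563]
force: [0.4, 0.5, 0.1]
gripper_width: 1.005
clock 4.0167 pos [548.7 307.7 214.9] rot [-3.1416e+00  1.0000e-04  5.7070e-01] F [0.6 0.  0.6] q6 1.45
dp(before spin) [-0.1, 0.7, -0.1] spin 0.020690574850451338
green_pot [([554.0, 319.0, 86.0], 0.64)]
green_pot_grip [([556.0, 316.0, 87.0], 0.76)]
[  15    0   52   40 1366] [42.75841874 15.0658858 ]
[237 149  22  58 915] [247.6579235  178.98907104]
[245 310  61  31 882] [272.62358277 324.63605442]
```

View pics/w1.png

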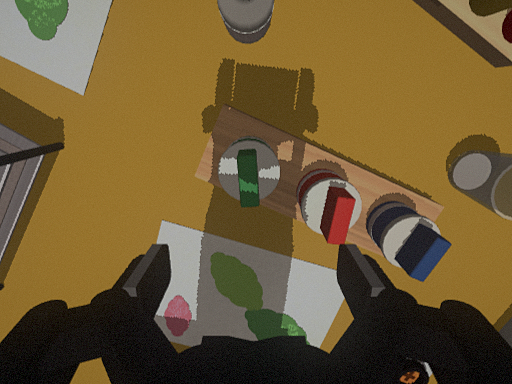

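```bash
cat >> h.py <<'E'
from scipy.optimize import minimize
def barsil(p,x,y,yaw,z0,z1,S=4):
    c,s=np.cos(yaw),np.sin(yaw)
    P=[proj(p,[x+c*a-s*b,y+s*a+c*b,z]) for a in(-25,25) for b in(-9,9) for z in(z0,z1)]
    h=cv2.convexHull(np.array(P,np.float32)); m=np.zeros((384*S,512*S),np.uint8)
    cv2.fillPoly(m,[np.round((h+0.5)*S-0.5).astype(np.int32)],255)
    return cv2.resize(m,(512,384),interpolation=cv2.INTER_AREA)/255.
def fitbar(p,mask,x0,z0=88,z1=124):
    f=lambda v: np.abs(barsil(p,v[0],v[1],v[2]/50,z0,z1)-mask).sum()
    r=minimize(f,[x0[0],x0[1],x0[2]*50],method='Nelder-Mead',options=dict(initial_simplex=[[x0[0]+a,x0[1]+b,x0[2]*50+c] for a,b,c in[(0,0,0),(8,0,0),(0,8,0),(0,0,6)]],xatol=.02,fatol=.1))
    return r.x[0],r.x[1],r.x[2]/50,r.fun
def greenmask(p,u,v):
    hsv=cv2.cvtColor(p['image'],cv2.COLOR_RGB2HSV)
    m=((hsv[...,0]>40)&(hsv[...,0]<90)&(hsv[...,1]>100)).astype(np.uint8)
    n,l,st,c=cv2.connectedComponentsWithStats(m,connectivity=4)
    i=l[int(v),int(u)]; print(st[i]); return (l==i).astype(float)
E
python3 - <<'E'
from h import *
p=ctrl.camera('wrist'); m=greenmask(p,248,180)
r=fitbar(p,m,(549,312,.55)); print(r,m.sum())
o=p['image'].copy(); s=barsil(p,*r[:3],88,124)>.5
o[(m>0)]=[255,0,0]; e=cv2.Canny((s*255).astype(np.uint8),50,100); o[e>0]=[255,255,0]
cv2.imwrite('pics/fit1.png',cv2.resize(o[120:230,190:320,::-1],None,fx=5,fy=5,interpolation=cv2.INTER_NEAREST))
t=ctrl.camera('top'); m2=greenmask(t,132,187); print(fitbar(t,m2,(549,312,.55)),m2.sum())
print(ctrl.observe()['ee_pos'])
E
```

```text
[237 149  22  58 908]
(np.float64(549.4650748544111), np.float64(313.6814292010131), np.float64(0.6268797813508168), np.float64(249.31764705882355)) 908.0
[126 180  13  14  77]
(np.float64(549.0), np.float64(312.0), np.float64(0.67), np.float64(73.37647058823529)) 77.0
[548.68591209 307.69804204 214.96108069]
```

View pics/fit1.png

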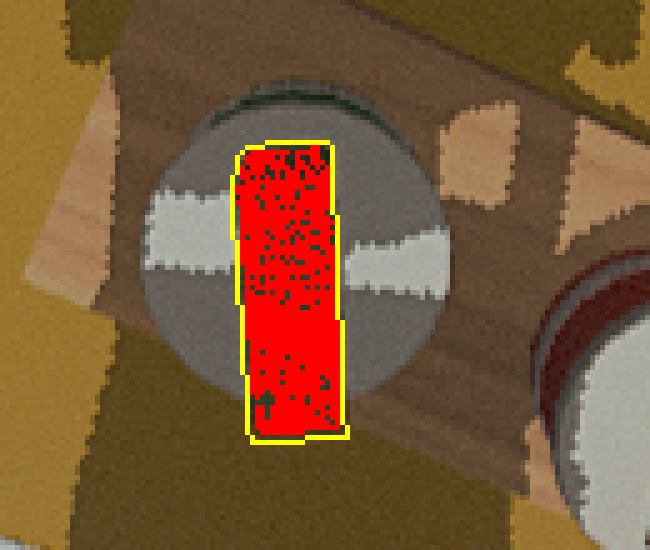

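```bash
python3 - <<'E'
from h import *
delta([549.5,313.7,94],0.627)
E
```

```text
clock 4.2167 pos [548.7 307.7 215. ] rot [-3.1416  0.      0.5718] F [-0.6 -0.2 -0.4] q6 1.45
dp(before spin) [3.9, -4.6, 121.0] spin -0.055185158215024455
```

```bash
python3 -m jog '[{"dp":[3.9,-4.6,0],"spin":-0.055,"jaw":1},{"dp":[0,0,20],"spin":0,"jaw":1},{"dp":[0,0,20],"spin":0,"jaw":1},{"dp":[0,0,20],"spin":0,"jaw":1},{"dp":[0,0,0],"spin":0,"jaw":1}]'
python3 - <<'E'
from h import *
delta([549.5,313.7,94],0.627)
p=ctrl.camera('wrist'); save(p,'w2')
E
```

```text
clock: 4.63
ee_pos: [548.1, 313.0, 150.9]
tool_rot: [-3.141, 0.006, 0.626]
force: [0.0, 0.7, -0.5]
gripper_width: 0.998
clock 4.6333 pos [548.1 313.  150.9] rot [-3.1406  0.006   0.6257] F [ 0.   0.7 -0.5] q6 1.41
dp(before spin) [1.6, 0.2, 56.9] spin -0.0013112871986069585
```

View pics/w2.png

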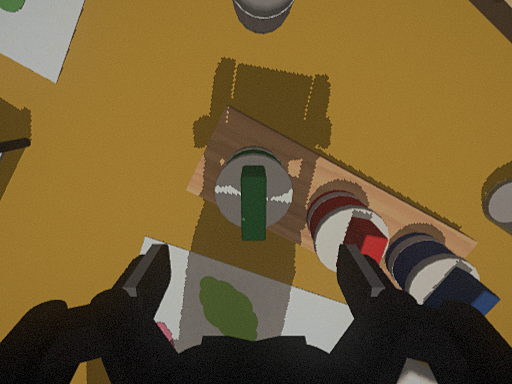

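The view shows the green bar upright at (253,203), centred between fingers (about 160 and 347). Descending and gripping.

```bash
python3 -m jog '[{"dp":[1,0,15],"spin":0,"jaw":1},{"dp":[0,0,15],"spin":0,"jaw":1},{"dp":[0,0,15],"spin":0,"jaw":1},{"dp":[0,0,11],"spin":0,"jaw":1},{"dp":[0,0,0],"spin":0,"jaw":1},{"dp":[0,0,0],"spin":0,"jaw":0},{"dp":[0,0,0],"spin":0,"jaw":0},{"dp":[0,0,0],"spin":0,"jaw":0},{"dp":[0,0,0],"spin":0,"jaw":0},{"dp":[0,0,0],"spin":0,"jaw":0},{"dp":[0,0,0],"spin":0,"jaw":0},{"dp":[0,0,0],"spin":0,"jaw":0},{"dp":[0,0,0],"spin":0,"jaw":0},{"dp":[0,0,0],"spin":0,"jaw":0},{"dp":[0,0,0],"spin":0,"jaw":0}]'
python3 - <<'E'
from h import *
delta([549.5,313.7,94],0.627)
p=ctrl.camera('wrist'); save(p,'w3')
E
```

```text
clock: 5.93
ee_pos: [550.5, 314.5, 99.6]
tool_rot: [-3.142, -0.001, 0.624]
force: [-2.2, 1.3, 5.3]
gripper_width: 0.168
clock 5.9333 pos [550.5 314.5  99.6] rot [-3.1416e+00 -1.0000e-03  6.2390e-01] F [-2.2  1.3  5.3] q6 1.41
dp(before spin) [-1.3, 0.1, 5.6] spin -0.0030682819870997413
```

View pics/w3.png

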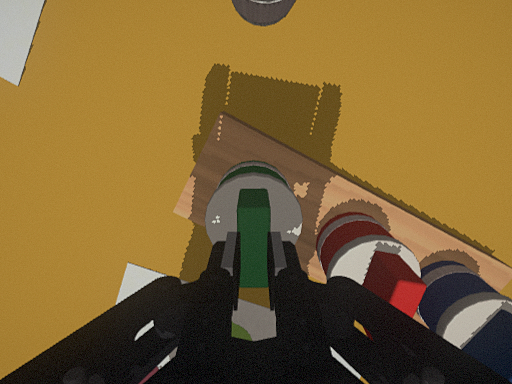

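```bash
python3 -m jog '[{"dp":[0,0,0],"spin":0,"jaw":0.5},{"dp":[0,0,0],"spin":0,"jaw":0.5},{"dp":[0,0,0],"spin":0,"jaw":0.5},{"dp":[0,0,3],"spin":0,"jaw":0.5},{"dp":[0,0,3],"spin":0,"jaw":0.5},{"dp":[0,0,0],"spin":0,"jaw":0},{"dp":[0,0,0],"spin":0,"jaw":0},{"dp":[0,0,0],"spin":0,"jaw":0},{"dp":[0,0,0],"spin":0,"jaw":0},{"dp":[0,0,0],"spin":0,"jaw":0},{"dp":[0,0,0],"spin":0,"jaw":0},{"dp":[0,0,0],"spin":0,"jaw":0}]'
python3 -m jog '[{"dp":[0,0,-5],"spin":0,"jaw":0},{"dp":[0,0,-10],"spin":0,"jaw":0},{"dp":[0,0,-15],"spin":0,"jaw":0},{"dp":[0,0,-20],"spin":0,"jaw":0},{"dp":[0,0,-20],"spin":0,"jaw":0},{"dp":[0,0,-20],"spin":0,"jaw":0},{"dp":[0,0,-20],"spin":0,"jaw":0},{"dp":[0,0,-15],"spin":0,"jaw":0},{"dp":[0,0,0],"spin":0,"jaw":0},{"dp":[0,0,0],"spin":0,"jaw":0},{"dp":[0,0,0],"spin":0,"jaw":0}]'
python3 - <<'E'
from h import *
delta([549.5,313.7,94],0.627)
p=ctrl.camera('wrist'); save(p,'w4')
p=ctrl.camera('scene'); save(p,'s4')
p=ctrl.camera('top')
for p in [p,ctrl.camera('scene')]:
  for o in ['ring_top','drive_mouth']:
    print(o,[(np.round(d['xyz']).tolist(),round(d['conf'],2)) for d in ctrl.search_frame(p,o)])
E
```

```text
clock: 6.98
ee_pos: [550.3, 314.2, 92.9]
tool_rot: [-3.142, 0.0, 0.624]
force: [-0.4, 0.2, -2.1]
gripper_width: 0.185
clock: 7.9
ee_pos: [550.0, 314.0, 217.0]
tool_rot: [-3.141, 0.001, 0.624]
force: [-0.2, 0.1, -2.8]
gripper_width: 0.191
clock 7.9 pos [550. 314. 217.] rot [-3.1414e+00  1.4000e-03  6.2370e-01] F [-0.2  0.1 -2.8] q6 1.41
dp(before spin) [-0.6, -0.0, 123.0] spin -0.003251721482764758
ring_top []
drive_mouth [([402.0, -59.0, 55.0], 0.49), ([553.0, -242.0, 79.0], 0.4)]
ring_top [([562.0, -240.0, 90.0], 0.8), ([581.0, -529.0, 6.0], 0.43)]
drive_mouth [([555.0, -232.0, 79.0], 0.66), ([566.0, 305.0, 212.0], 0.53), ([406.0, -58.0, 53.0], 0.37)]
```

View pics/w4.png

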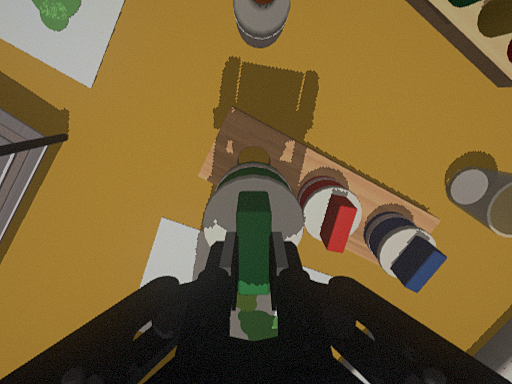

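View pics/s4.png

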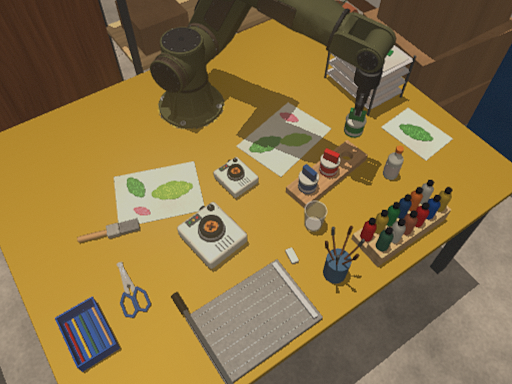

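```bash
python3 -m jog '[{"dp":[0,0,-16],"spin":0,"jaw":0},{"dp":[0,0,-17],"spin":0,"jaw":0},{"dp":[-12,14,0],"spin":0,"jaw":0},{"dp":[-20,23,0],"spin":0,"jaw":0},{"dp":[-25,29,0],"spin":0,"jaw":0},{"dp":[-25,29,0],"spin":0,"jaw":0},{"dp":[-25,29,0],"spin":0,"jaw":0},{"dp":[-25,29,0],"spin":0,"jaw":0},{"dp":[-25,29,0],"spin":0,"jaw":0},{"dp":[-25,29,0],"spin":0,"jaw":0},{"dp":[-25,29,0],"spin":0,"jaw":0},{"dp":[-25,29,0],"spin":0,"jaw":0},{"dp":[-25,29,0],"spin":0,"jaw":0},{"dp":[-25,29,0],"spin":0,"jaw":0},{"dp":[-25,29,0],"spin":0,"jaw":0},{"dp":[-25,29,0],"spin":0,"jaw":0},{"dp":[-25,29,0],"spin":0,"jaw":0},{"dp":[-25,29,0],"spin":0,"jaw":0},{"dp":[-20,23,0],"spin":0,"jaw":0},{"dp":[0,0,0],"spin":0,"jaw":0}]'
python3 -m jog '[{"dp":[0,0,15],"spin":-0.05,"jaw":0},{"dp":[0,0,15],"spin":-0.06,"jaw":0},{"dp":[0,0,5],"spin":-0.05,"jaw":0},{"dp":[0,0,0],"spin":0,"jaw":0},{"dp":[0,0,0],"spin":0,"jaw":0},{"dp":[0,0,0],"spin":0,"jaw":0}]'
python3 - <<'E'
from h import *
delta([495,-298,215],0.78)
p=ctrl.camera('wrist'); save(p,'w5'); import pickle; pickle.dump(p,open('w5.pkl','wb'))
for o in ['ring_top','drive_mouth']:
    print(o,[(np.round(d['xyz']).tolist(),round(d['conf'],2)) for d in ctrl.search_frame(p,o)])
E
```

```text
clock: 9.97
ee_pos: [495.0, -303.5, 250.4]
tool_rot: [3.141, 0.001, 0.62]
force: [-0.7, 1.3, -2.7]
gripper_width: 0.188
clock: 10.47
ee_pos: [496.5, -298.8, 216.8]
tool_rot: [3.14, -0.0, 0.782]
force: [-0.2, -0.3, -1.4]
gripper_width: 0.188
clock 10.4667 pos [ 496.5 -298.8  216.8] rot [ 3.1405e+00 -2.0000e-04  7.8230e-01] F [-0.2 -0.3 -1.4] q6 0.18
dp(before spin) [-0.5, -1.6, 1.8] spin 0.0022604430756660854
ring_top [([558.0, -236.0, 89.0], 0.7), ([406.0, -58.0, 63.0], 0.64)]
drive_mouth [([553.0, -238.0, 80.0], 0.81), ([398.0, -52.0, 58.0], 0.79)]
```

View pics/w5.png

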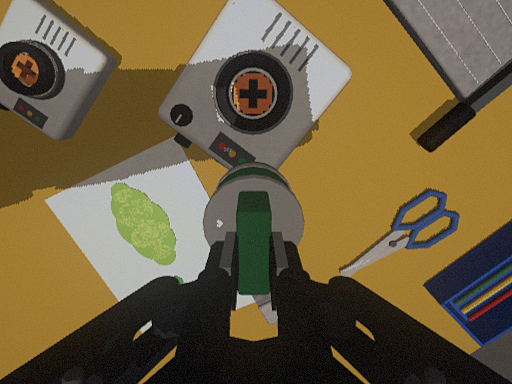

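```bash
python3 - <<'E'
import pickle
from h import *
p=pickle.load(open('w5.pkl','rb')); im=p['image']
cv2.imwrite('pics/c5.png',cv2.resize(im[40:145,200:305,::-1],None,fx=5,fy=5,interpolation=cv2.INTER_NEAREST))
cv2.imwrite('pics/c5b.png',cv2.resize(im[155:265,195:315,::-1],None,fx=5,fy=5,interpolation=cv2.INTER_NEAREST))
E
```

```text
(no output)
```

View pics/c5.png

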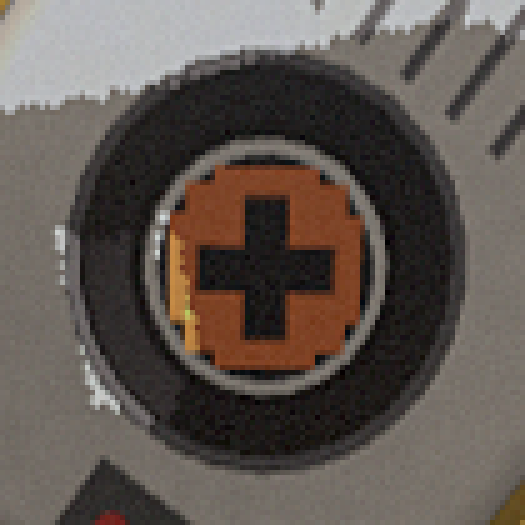

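View pics/c5b.png

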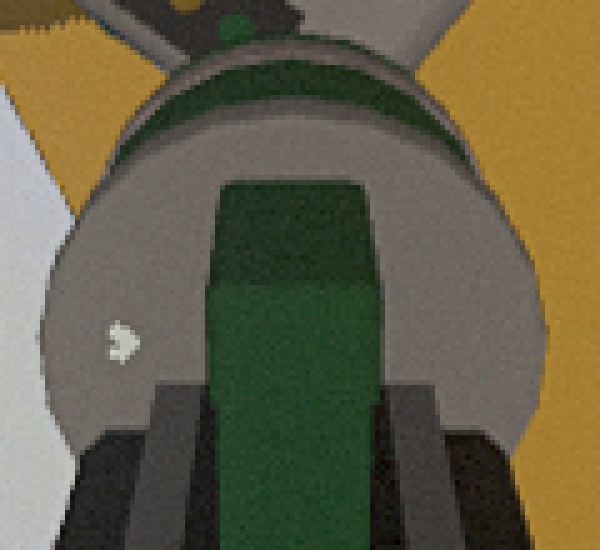

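```bash
cat >> h.py <<'E'
def tool(p_world,s):
    t=s['tool_rot'][2]; d=np.array(p_world)-s['ee_pos']
    return np.array([d[0]*np.cos(t)+d[1]*np.sin(t), d[0]*np.sin(t)-d[1]*np.cos(t), -d[2]])
def fitdrive(p,x0,box):
    u0,v0,u1,v1=box; S=6; im=p['image']
    hsv=cv2.cvtColor(im,cv2.COLOR_RGB2HSV)
    org=((hsv[...,0]<22)&(hsv[...,1]>110)&(hsv[...,2]>60))[v0:v1,u0:u1].astype(float)
    def ren(x,y,yaw):
        m=np.zeros(((v1-v0)*S,(u1-u0)*S),np.uint8)
        def poly(L,c):
            P=np.array([proj(p,[x+np.cos(yaw)*a-np.sin(yaw)*b,y+np.sin(yaw)*a+np.cos(yaw)*b,78.5]) for a,b in L])
            cv2.fillPoly(m,[np.round((P-[u0,v0]+.5)*S-.5).astype(np.int32)],c)
        poly([(19*np.cos(k),19*np.sin(k)) for k in np.linspace(0,6.28,80)],255)
        poly([(-14,-4.5),(14,-4.5),(14,4.5),(-14,4.5)],0); poly([(-4.5,-14),(-4.5,14),(4.5,14),(4.5,-14)],0)
        return cv2.resize(m,(u1-u0,v1-v0),interpolation=cv2.INTER_AREA)/255.
    f=lambda v: np.abs(ren(v[0],v[1],v[2]/15)-org).sum()
    s=[[x0[0]+a,x0[1]+b,x0[2]*15+c] for a,b,c in[(0,0,0),(4,0,0),(0,4,0),(0,0,3)]]
    r=minimize(f,s[0],method='Nelder-Mead',options=dict(initial_simplex=s,xatol=.01,fatol=.05))
    print('orange',org.sum(),'resid',r.fun); return r.x[0],r.x[1],r.x[2]/15
E
python3 - <<'E'
import pickle
from h import *
p=pickle.load(open('w5.pkl','rb')); s=ctrl.observe()
for x0 in [(553,-239,.75),(551,-241,.82)]:
    d=fitdrive(p,x0,(228,66,280,122)); print(d, tool([d[0],d[1],78.5],s))
z=s['ee_pos'][2]
# pixel centers convention: crop coords/5-0.5
for zz,px in [(z-4.9,[(239,191.1),(267.1,191.1)]),(z+31.1,[(236.2,211.7),(270.7,211.7)])]:
    for q in px: print(zz,tool(ray_z(p,*q,zz),s).round(2))
# lid outline leftmost/rightmost
for q in [(202.7,222.5),(303.8,222.5)]: print('lid',tool(ray_z(p,*q,z-4.9),s).round(2))
T=np.array(p['T']); print('cam',tool(T[:3,3],s), proj(p,s['ee_pos']))
E
```

```text
orange 1013.0 resid 264.2862745098039
(np.float64(555.1138701729783), np.float64(-240.46769193472738), np.float64(0.7526951726146469)) [8.27418457e+01 5.22870525e-02 1.38094555e+02]
orange 1013.0 resid 264.3529411764706
(np.float64(555.0695643561575), np.float64(-240.50109905821705), np.float64(0.7530909778101021)) [8.26868768e+01 4.47066745e-02 1.38094555e+02]
211.6945545564164 [23.77 -8.31  4.9 ]
211.6945545564164 [23.75  9.14  4.9 ]
247.6945545564164 [ 24.7   -8.06 -31.1 ]
247.6945545564164 [ 24.68   9.25 -31.1 ]
lid [  2.53 -32.01   4.9 ]
lid [ 2.45 33.08  4.9 ]
cam [  79.7749933     0.3685224  -165.89239292] (np.float64(252.43145432851384), np.float64(229.34491694254086))
```

```bash
python3 - <<'E'
import pickle
from h import *
p=pickle.load(open('w5.pkl','rb')); im=p['image']; hsv=cv2.cvtColor(im,cv2.COLOR_RGB2HSV)
org=((hsv[...,0]<22)&(hsv[...,1]>110)&(hsv[...,2]>60))
o=im.copy(); o[org]=[0,255,0]
o=cv2.resize(o[60:125,222:287,::-1],None,fx=8,fy=8,interpolation=cv2.INTER_NEAREST)
x,y,w=555.1,-240.5,.753
def dl(L):
    P=np.array([proj(p,[x+np.cos(w)*a-np.sin(w)*b,y+np.sin(w)*a+np.cos(w)*b,78.5]) for a,b in L]); cv2.polylines(o,[np.round((P-[222,60]+.5)*8).astype(np.int32)],True,(255,0,255),1)
dl([(19*np.cos(k),19*np.sin(k)) for k in np.linspace(0,6.28,80)]);dl([(-14,-4.5),(14,-4.5),(14,4.5),(-14,4.5)]);dl([(-4.5,-14),(-4.5,14),(4.5,14),(4.5,-14)])
cv2.imwrite('pics/o5.png',o)
E
```

```text
(no output)
```

View pics/o5.png

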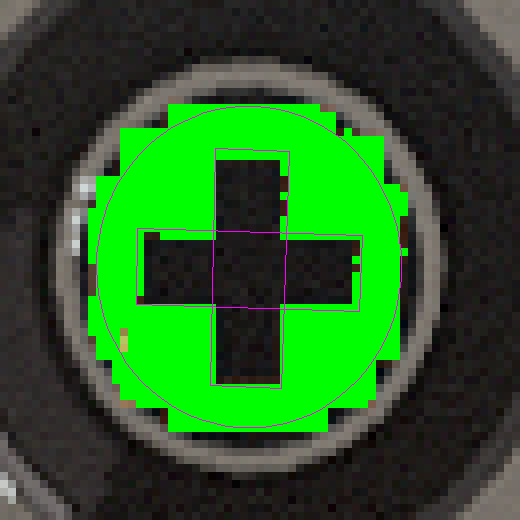

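```bash
python3 -m jog '[{"dp":[15,-0.1,0],"spin":0,"jaw":0},{"dp":[20,-0.1,0],"spin":0,"jaw":0},{"dp":[20,-0.1,0],"spin":0,"jaw":0},{"dp":[18,-0.1,0],"spin":0,"jaw":0},{"dp":[10.3,-0.2,0],"spin":0,"jaw":0},{"dp":[0,0,10],"spin":0,"jaw":0},{"dp":[0,0,15],"spin":0,"jaw":0},{"dp":[0,0,10],"spin":0,"jaw":0},{"dp":[0,0,5],"spin":0,"jaw":0},{"dp":[0,0,5],"spin":0,"jaw":0},{"dp":[0,0,0],"spin":0,"jaw":0},{"dp":[0,0,0],"spin":0,"jaw":0},{"dp":[0,0,0],"spin":0,"jaw":0},{"dp":[0,0,0],"spin":0,"jaw":0}]'
python3 - <<'E'
from h import *
delta([555-.58,-240.5-.58,163],0.78)
p=ctrl.camera('scene'); cv2.imwrite('pics/s6.png',cv2.resize(p['image'][150:290,150:290,::-1],None,fx=4,fy=4,interpolation=cv2.INTER_CUBIC))
p=ctrl.camera('wrist'); save(p,'w6')
E
```

```text
clock: 11.78
ee_pos: [555.0, -239.8, 171.6]
tool_rot: [3.141, -0.0, 0.784]
force: [1.1, -0.0, -1.5]
gripper_width: 0.185
clock 11.7833 pos [ 555.  -239.8  171.6] rot [ 3.1406e+00 -3.0000e-04  7.8380e-01] F [ 1.1 -0.  -1.5] q6 0.32
dp(before spin) [-1.3, 0.5, 8.6] spin 0.0037538518324582437
```

View pics/s6.png

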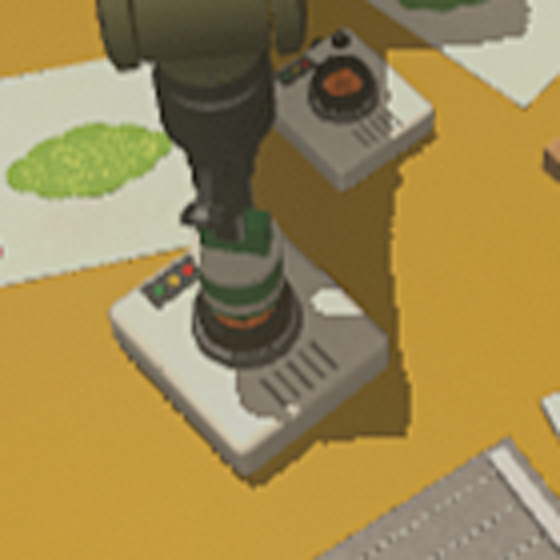

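View pics/w6.png

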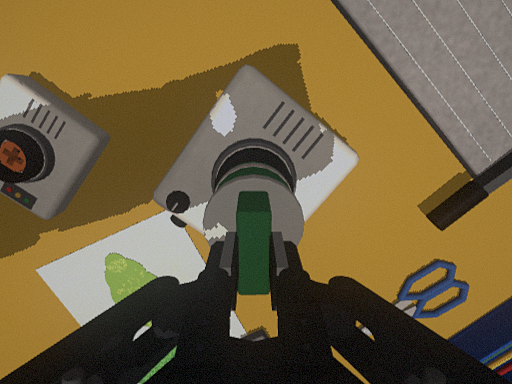

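```bash
python3 -m jog '[{"dp":[0,0,4],"spin":0,"jaw":0},{"dp":[0,0,4],"spin":0,"jaw":0},{"dp":[0,0,1.5],"spin":0,"jaw":0},{"dp":[0,0,1.5],"spin":0,"jaw":0},{"dp":[0,0,0],"spin":0,"jaw":0},{"dp":[0,0,0],"spin":0,"jaw":0}]'
python3 -m jog '[{"dp":[0,0,1],"spin":0,"jaw":0},{"dp":[0,0,1],"spin":0,"jaw":0},{"dp":[0,0,0],"spin":0,"jaw":0}]'; python3 -c "
from cell import ctrl;s=ctrl.observe();print(s['wrist_torque'],s['ee_pos'])"
```

```text
clock: 12.38
ee_pos: [554.8, -239.6, 159.9]
tool_rot: [-3.142, 0.0, 0.784]
force: [1.1, -0.6, -1.6]
gripper_width: 0.187
clock: 12.63
ee_pos: [554.8, -239.6, 157.8]
tool_rot: [-3.142, 0.0, 0.784]
force: [0.9, 0.2, -2.3]
gripper_width: 0.188
[-0.03974791 -0.05958597 -0.01011896] [ 554.76644623 -239.59191469  157.81438359]
```

```bash
python3 -m jog '[{"dp":[0,0,1.5],"spin":0,"jaw":0},{"dp":[0,0,1.5],"spin":0,"jaw":0},{"dp":[0,0,0],"spin":0,"jaw":0},{"dp":[0,0,0],"spin":0,"jaw":0}]'
python3 -m jog '[{"dp":[0,0,2],"spin":0,"jaw":0},{"dp":[0,0,2],"spin":0,"jaw":0},{"dp":[0,0,2],"spin":0,"jaw":0},{"dp":[0,0,0],"spin":0,"jaw":0},{"dp":[0,0,0],"spin":0,"jaw":0}]'
```

```text
clock: 12.97
ee_pos: [554.8, -239.6, 154.9]
tool_rot: [-3.141, 0.0, 0.784]
force: [0.6, -1.1, -1.8]
gripper_width: 0.186
clock: 13.38
ee_pos: [554.9, -239.6, 149.3]
tool_rot: [3.141, -0.0, 0.784]
force: [-0.9, 0.5, 5.0]
gripper_width: 0.191
```

```bash
python3 -m jog '[{"dp":[0,0,2],"spin":0,"jaw":0},{"dp":[0,0,2],"spin":0,"jaw":0},{"dp":[0,0,1],"spin":0,"jaw":0},{"dp":[0,0,0],"spin":0,"jaw":0},{"dp":[0,0,0],"spin":0,"jaw":0}]'
python3 -m jog '[{"dp":[0,0,1],"spin":0,"jaw":0},{"dp":[0,0,1],"spin":0,"jaw":0},{"dp":[0,0,0],"spin":0,"jaw":0},{"dp":[0,0,0],"spin":0,"jaw":0}]'
```

```text
clock: 13.8
ee_pos: [555.0, -239.6, 144.5]
tool_rot: [3.141, -0.0, 0.784]
force: [-1.4, 1.5, 6.6]
gripper_width: 0.188
clock: 14.13
ee_pos: [555.0, -239.6, 142.8]
tool_rot: [3.141, -0.0, 0.784]
force: [-2.5, 1.4, 6.8]
gripper_width: 0.185
```

```bash
python3 -m jog '[{"dp":[0,0,0.7],"spin":0,"jaw":0},{"dp":[0,0,0],"spin":0,"jaw":0},{"dp":[0,0,0],"spin":0,"jaw":0}]'
python3 -m jog '[{"dp":[0,0,0.7],"spin":0,"jaw":0},{"dp":[0,0,0],"spin":0,"jaw":0},{"dp":[0,0,0],"spin":0,"jaw":0}]'
```

```text
clock: 14.38
ee_pos: [555.2, -239.7, 142.6]
tool_rot: [3.14, -0.001, 0.784]
force: [-3.3, 2.8, 12.8]
gripper_width: 0.187
clock: 14.63
ee_pos: [555.3, -239.7, 142.6]
tool_rot: [3.139, -0.001, 0.784]
force: [-5.2, 2.6, 17.5]
gripper_width: 0.188
```

```bash
python3 -m jog '[{"dp":[0,0,0],"spin":0,"jaw":0},{"dp":[0,0,0],"spin":0,"jaw":0},{"dp":[0,0,0],"spin":0,"jaw":0},{"dp":[0,0,0],"spin":0,"jaw":0},{"dp":[0,0,0],"spin":0,"jaw":0},{"dp":[0,0,0],"spin":0,"jaw":0}]'
python3 - <<'E'
from h import *
p=ctrl.camera('scene'); cv2.imwrite('pics/s7.png',cv2.resize(p['image'][110:290,150:390,::-1],None,fx=3,fy=3,interpolation=cv2.INTER_CUBIC))
for o in ['red_pot','blue_pot']: print(o,[(np.round(d['xyz']).tolist(),round(d['conf'],2)) for d in ctrl.search_frame(p,o)])
w=ctrl.camera('wrist'); save(w,'w7'); s=ctrl.observe(); z=s['ee_pos'][2]
print(s['clock'],s['ee_pos'],s['force'])
E
```

```text
clock: 15.13
ee_pos: [555.3, -239.7, 142.6]
tool_rot: [3.139, -0.001, 0.784]
force: [-4.4, 2.5, 17.2]
gripper_width: 0.187
red_pot [([576.0, -248.0, 135.0], 0.73), ([581.0, 207.0, 86.0], 0.66)]
blue_pot [([590.0, 104.0, 87.0], 0.72), ([586.0, 212.0, 31.0], 0.63)]
15.3333 [ 555.31781822 -239.74371337  142.59421563] [-5.38493709  4.52480229 17.11644513]
```

View pics/s7.png

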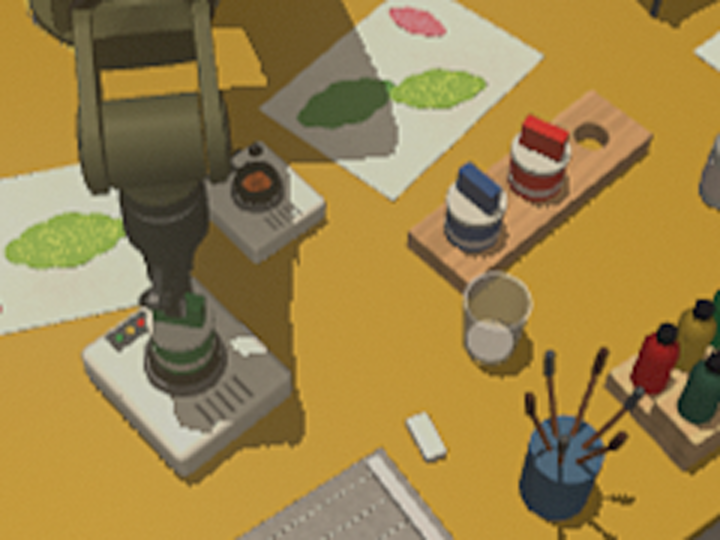

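View pics/w7.png

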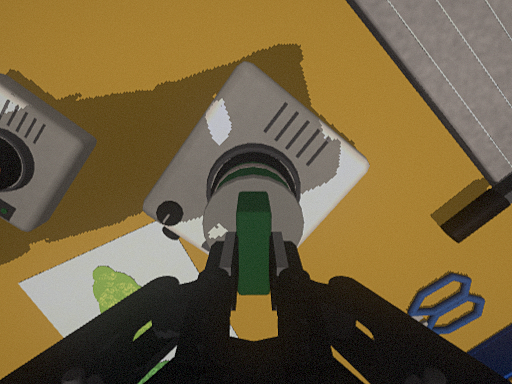

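The pot sits upright on the ring at about (185,350) in the scene crop. The red and blue pots and the other things stand where they were. The TCP travel (152.9 to 142.6 mm), then the force rising with no further travel, matches the ring on its stop with the pot still in the same place in the grip.

```bash
python3 -c "
from cell import ctrl
print(ctrl.sign_off())"
```

```text
the job is handed in; nothing more can be done
None
```

I took the green pot from the caddy by its bar and set it on the larger mixer. I handed the job in at about 15 s, with the pot still gripped and pressed down. `sign_off` gave no verdict, so the result below rests on my own checks.

- **Mesh:** The stem went about 7 mm into the slot with no contact force, until the underside reached the ring. I lined it up from the wrist picture and did not need to search.
- **Ring:** The tool stopped at z = 142.6 mm, against 142.9 mm expected for the ring fully down. The force then rose without further travel, and I left it holding about 17 N measured, or about 19 N on the ring with the pot's weight added.
- **Tilt and grip:** The tool was within 0.003 rad of vertical. The bar kept the same place in the grip in the last wrist picture.
- **Bystanders:** The red and blue pots were found within about 3 mm of their start positions. The other things on the table look undisturbed in the last pictures.

Three things did not fully agree:
- **Slot angle:** The automatic fit left a sizeable residual and gave 0.753 rad, against about 0.78 rad by eye. I used 0.78, which is within the slot's play.
- **Sideways force:** About 5 to 7 N remains at the end, so the pot leans slightly on the slot or ring.
- **Network finds:** In the last scene picture the red pot's best find lay on the green pot, and the blue pot had a second find near the red one. I set both aside as false.

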